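# Make the leg lathe ready for its next run

## Task

Get the leg lathe ready to run: clear every sanding block off it into the wooden tray, turn the leg between the centres until its red stripe faces straight up, and only then turn the chuck sleeve fully tight, keeping the stripe up. Also press both orange hinged covers down until they click shut, and leave the other things on the bench alone.

Things in the scene. Friction and masses are not known exactly. Their poses are not given: they have to be found in the camera images.
- jig: fixed leg lathe: plywood deck 280 x 550 mm, green leg between blue blocks. Origin: on the deck's underside; x away from robot, y left, z up. Deck top z = 18, rim to 26 mm round it (inner faces x -135, 125, y -260, 270) and a same-height strip at x -15..-5. Turning axis along y at x 80, z 125. Headstock y 170..260, tailstock y -250..-160, both x 40..120, z to 148. Sanding blocks lie x -135..-15
- leg (a joint): angle of the leg about its axis, rad, no stops: 0 (or any whole turn) = red stripe straight up; grows as the leg's top moves away from the robot (lathe's +x). Stiff (0.05 N m), stays where left. It can be gripped from above across the axis and turned by swinging the gripper about that axis, in several bites
- leg_mid (a point): point on the leg's axis at the middle of its plain barrel (52 mm thick, 100 mm long, from 50 mm one side to 50 mm the other along the axis). Axes as the leg's: y along the axis (towards the chuck), z towards the red stripe
- leg_mark (a point): middle of the red stripe (8 mm wide, 96 mm long, along the axis) on the leg's barrel, 26 mm from the axis; z points out of the stripe
- sleeve (a joint): angle of the steel chuck sleeve, rad: 0 fully loose, 1.5 at its stop = fully tight, the three brass jaws then closed on the leg's tenon. It grows as the sleeve's top moves towards the robot (lathe's -x). Stiff (0.06 N m), stays where left, does not turn the leg
- sleeve_mid (a point): middle of the chuck sleeve, on the same axis as the leg; the sleeve is a knurled steel cylinder 56 mm thick and 45 mm long with a yellow line, between leg and headstock (15 mm gap to the headstock)
- head_cover (a joint): angle of the orange hinged cover of the headstock (left, +y), rad: 0 flat and shut, 0.5 to 1 when open. A light spring lifts it; in the last 0.13 rad a spring-ball detent must be overcome (about 6 N at the free edge), then it snaps to about 0.01 and stays; not pressed past it, it springs up. 74 mm wide (x), reaches 89 mm from the hinge line in the lathe's -y, 6 mm thick
- head_cover_hinge (a point): middle of the hinge line (along the lathe's x) of the headstock (left, +y) cover, at its outer end; when shut the cover's upper face lies 7 mm above this point, at 156 mm above the bench
- head_cover_edge (a point): middle of the free edge of the headstock (left, +y) cover, on its upper face
- tail_cover (a joint): angle of the orange hinged cover of the tailstock (right, -y), rad: 0 flat and shut, 0.5 to 1 when open. A light spring lifts it; in the last 0.13 rad a spring-ball detent must be overcome (about 6 N at the free edge), then it snaps to about 0.01 and stays; not pressed past it, it springs up. 74 mm wide (x), reaches 89 mm from the hinge line in the lathe's +y, 6 mm thick
- tail_cover_hinge (a point): middle of the hinge line (along the lathe's x) of the tailstock (right, -y) cover, at its outer end; when shut the cover's upper face lies 7 mm above this point, at 156 mm above the bench
- tail_cover_edge (a point): middle of the free edge of the tailstock (right, -y) cover, on its upper face
- tray: dark wooden open tray, 270 (x) x 230 (y) x 45 mm high, walls 6 mm, floor 6 mm, fixed to the bench left of the lathe; origin at the centre of its underside
- block0: yellow sanding block with a black sole, rigid, 46 (x) x 90 (y) x 32 (z) mm, 90 g; origin at the centre of its underside. Some of the four may be absent
- block1: brown cork sanding block with a black sole, rigid, 46 (x) x 90 (y) x 32 (z) mm, 90 g; origin at the centre of its underside. Some of the four may be absent
- block2: red sanding block with a black sole, rigid, 46 (x) x 90 (y) x 32 (z) mm, 90 g; origin at the centre of its underside. Some of the four may be absent
- block3: white sanding block with a black sole, rigid, 46 (x) x 90 (y) x 32 (z) mm, 90 g; origin at the centre of its underside. Some of the four may be absent
- paint_tin: bystander, leave it alone: paint tin, 80 mm across, 85 mm high
- glass_jar: bystander, leave it alone: glass jar with brass cap, 70 mm across, 90 mm high
- mug: bystander, leave it alone: blue mug, 80 mm across, 90 mm high
- brush: bystander, leave it alone: paint brush, 200 mm long, lying flat
- scraper: bystander, leave it alone: scraper, 240 mm long, lying flat
- offcut: bystander, leave it alone: wood offcut, 50 x 140 x 40 mm
Mind the look-alikes: they are no part of the job. Several things have the shape of the block0; the one meant has the colours described above.

How it is judged:
On the way, in this order (a step that is already met when the one before it is completed fails the run):
1. the leg's red stripe faces up and the leg rests, with the chuck still loose (angle between leg_mark's own z axis and vertical below 0.15 rad and velocity of joint leg between -0.05 and 0.05 rad/s and value of joint sleeve below 0.8 rad), for 0.3 s.
2. the chuck sleeve is turned tight with the stripe still up (value of joint sleeve above 1.3 rad and angle between leg_mark's own z axis and vertical below 0.15 rad), for 0.2 s.
At the end, for the whole second after the job is handed in: The stripe faces up within 0.15 rad, the sleeve is past 1.3 rad, both covers are held shut by their detents (below 0.05 rad), and every sanding block present rests in the tray (within 115 mm in x, 95 mm in y of its centre, less than 60 mm above its underside) (all of step 2 and value of joint each of head_cover, tail_cover below 0.05 rad and x of block0 in the frame of tray between -0.115 and 0.115 m and y of block0 in the frame of tray between -0.095 and 0.095 m and z of each of block0, block1, block2, block3 in the frame of tray below 0.06 m and linear speed of each of block0, block1, block2, block3 below 0.03 m/s and x of block1 in the frame of tray between -0.115 and 0.115 m and y of block1 in the frame of tray between -0.095 and 0.095 m and x of block2 in the frame of tray between -0.115 and 0.115 m and y of block2 in the frame of tray between -0.095 and 0.095 m and x of block3 in the frame of tray between -0.115 and 0.115 m and y of block3 in the frame of tray between -0.095 and 0.095 m); the robot touches nothing.
It fails at once if a bystander (tin, jar, mug, brush, scraper or offcut) is shifted by more than 50 mm (distance of any of paint_tin, glass_jar, mug, brush, scraper, offcut from where it was at the start of the episode above 0.05 m).
Of block0, block1, block2, block3 only 2 to 4 are there at a start; the rules pass over those that are not, and their reading is None.
At some moment in a run one of block0, block1, block2, block3 may be knocked a few centimetres aside while the robot is not near it.
Once in a run the grip may slacken for a moment while it holds something.
It also fails if it takes over 210 s, if anything falls off the work surface, if the arm or the gripper's body presses on something with over 40 N, if the wrist force passes 120 N, or if a joint passes its speed limit or range.

## Robot

A 6-joint arm with a two-finger parallel gripper is mounted at the origin on the work surface. World frame = base frame: x ahead of the robot, y to its left, z up, the work surface at z = 0. Lengths are in m, angles in rad, forces in N, time in s.
With the tool pointing down it reaches from about 0.425 to 0.95 m from the base axis. Payload 3.5 kg.
Tool frame: the origin (TCP) lies midway between the tips of the shut fingers; the grasp point (between the pads) lies 19 mm behind it; z points along the fingers, y is the line along which they close (so a half turn about z gives the same grasp; the last joint's range is limited). The gripper opens to 85 mm and grips with 20 to 120 N. Pads are 22 mm wide; open, the fingers measure 114 mm over their backs; the gripper's body (76 mm by 85 mm) begins 54 mm behind the grasp point. The pads swing forward as they close: fully open they stand 13 mm farther back than shut.
Start: joints at [-1.441, 0.286, 1.577, -0, 1.279, -0.15], TCP at [0.186, -0.649, 0.231] pointing down, gripper open.
Joint ranges: [-2.77, 2.77], [-0.9, 2.22], [0.21, 2.48], [-1.53, 4.67], [0.24, 2.81], [-2.84, 2.84]. Speed limits (rad/s): [2.79, 2.79, 3.14, 3.14, 3.14, 3.14].

## Interface

Orientations are given as a unit quaternion [x, y, z, w].
In Python, from plant import get_state, read_camera, ctrl gives the robot as it stands.
- The arm moves only by the shell command python3 -m crank 'ROWS' [FORCE]. ROWS is JSON, a list of rows, each a list of 3 entries, a list of its own where there are three numbers: the shift along the tool's x, y, z in mm, then the turn about the tool's z in degrees, then the closure in counts, from 0 (fully open) to 255 (shut). In form: [[[tx, ty, tz], yaw, claw], ...]. A call has 1 to 10 rows; each row is the pose to reach, as a shift and turn from the pose commanded when the call began, along the tool's axes at that moment; what a row does not reach only later rows make up. A row lasts 1/10 s, in which the tool goes at most 50 mm and 8.59 degrees, less where a joint would pass 70% of its speed; a pose out of reach is approached as far as the arm can. A call with a gripper value outside its range is refused whole. The fingers move at their own pace and stop on an object; FORCE is the grip in N (left out, the last holds). Time passes only in rows, so rows that repeat a pose let the fingers close. It gives the time, the measured TCP pose, the force, the opening and the grip force at its end, in the units of the state.
- get_state(): the state, without advancing time (a new reading comes with each control period).
- read_camera(name): name is "side" or "top" or "wrist"; returns a dict with "frame" (400x640x3 uint8, blue, green, red), "range_z" (400x640 float32, m along the optical axis (not along the pixel's ray), 0 where there is no reading), "vfov" (degrees; the focal length in pixels is half the picture's height over the tangent of half this angle, whatever the lens; pixels are square), "cx", "cy" (the principal point, pixels), "origin" and "orientation" of the camera in the world. Camera axes: x right, y down, z forward; pixel columns grow to the right and rows downward; lengths in m; the calibration is good to about 2 mm. A picture is of the moment at which its call begins.
- ctrl.sign_off(): hands the job in; it is judged then, once.
The state is a dict: "time": time; "qpos": joint angles; "dq": joint speeds; "joint_efforts": joint torques, N m; "eef_pos": TCP position; "tcp_rot": TCP orientation; "contact_force": force on the tool from outside, world axes, zero at the start; "wrist_torque": the same for the moment, N m; "opening": opening from 0.0 (shut) to 1.0 (fully open); "finger_force": force on a finger pad.
Only numpy, scipy, OpenCV 4.12 (cv2) and the standard library are available. Lean on these libraries where they do the work, as an engineer would, in place of code of your own. Each camera call takes 0.05 s, during which the arm holds its last target. There are 200 camera calls.

## Working session

There is one attempt and no reset: what is moved stays moved. The work goes in short steps, Python scripts to look and compute and a shell command to move; the robot and the scene stay as the last step left them, time stands still between calls to the robot, and variables do not carry over. Pictures are saved under pics/ and viewed, at most 15 in all, crops included, and the job is handed in when it is done.

```bash
ls; mkdir -p pics; cat > h.py <<'E'
import numpy as np, cv2
from plant import get_state, read_camera, ctrl
from scipy.spatial.transform import Rotation as R
def cam(n):
    c=read_camera(n); c['f']=200/np.tan(np.radians(c['vfov'])/2); c['M']=R.from_quat(c['orientation']).as_matrix(); return c
def cloud(c):
    v,u=np.mgrid[0:400,0:640]; z=c['range_z']
    p=np.stack([(u-c['cx'])/c['f']*z,(v-c['cy'])/c['f']*z,z],-1)
    return p@c['M'].T+np.array(c['origin'])
def onplane(c,u,v,h):
    d=c['M']@np.array([(u-c['cx'])/c['f'],(v-c['cy'])/c['f'],1]); o=np.array(c['origin']); return o+d*(h-o[2])/d[2]
def proj(c,p):
    q=c['M'].T@(np.array(p)-np.array(c['origin'])); return q[0]/q[2]*c['f']+c['cx'],q[1]/q[2]*c['f']+c['cy']
def totool(p):
    s=get_state(); return R.from_quat(s['tcp_rot']).inv().apply(np.array(p)-np.array(s['eef_pos']))*1000
E
python3 - <<'E'
from h import *
for n in ('top','side'):
    c=cam(n); cv2.imwrite(f'pics/{n}0.png',c['frame']); print(n,c['origin'],c['M'].round(3).tolist(),c['f'],c['cx'],c['cy'])
s=get_state(); print(s, R.from_quat(s['tcp_rot']).as_matrix().round(3))
E
```

```text
pics
top [0.44752079 0.03939017 1.59505714] [[-0.006, -0.999, 0.041], [-1.0, 0.006, -0.014], [0.014, -0.041, -0.999]] 487.3563464389172 319.6851384652006 205.65698914863256
side [ 0.44358304 -1.04143033  1.25625863] [[0.997, -0.052, 0.063], [-0.081, -0.727, 0.682], [0.01, -0.685, -0.729]] 405.2116246901948 320.855499380208 200.43310642513381
{'time': 0.1, 'qpos': array([-1.44097035e+00,  2.87109371e-01,  1.57802209e+00,  4.55157595e-06,
        1.27861492e+00, -1.50017110e-01]), 'dq': array([-0.00119793, -0.00255044, -0.00207674, -0.00160794, -0.00104934,
        0.00091092]), 'joint_efforts': array([ 6.96899206e-04, -4.07296586e+01, -2.93699616e+01, -1.54247277e-04,
        3.40578576e-03,  2.86911188e-06]), 'eef_pos': array([ 0.186379  , -0.6481415 ,  0.23006858]), 'tcp_rot': array([ 9.90226459e-01,  1.39464693e-01,  1.30498643e-05, -1.07678513e-03]), 'contact_force': array([-0.17318023, -0.30789163, -0.61964552]), 'wrist_torque': array([-0.0032003 ,  0.06995663, -0.00860778]), 'finger_force': 0.0, 'opening': 1.0046863513356217} [[ 0.961  0.276 -0.   ]
 [ 0.276 -0.961  0.002]
 [ 0.    -0.002 -1.   ]]
```

View pics/top0.png

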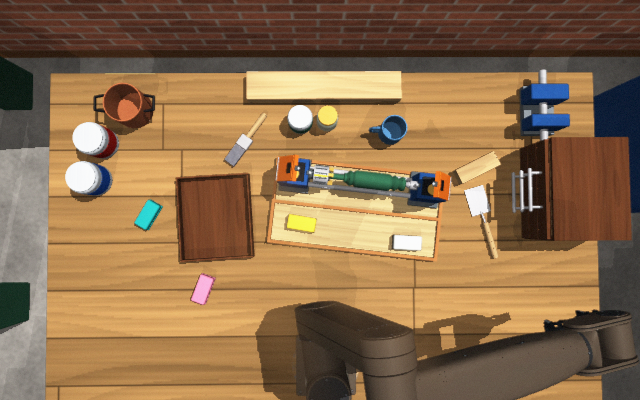

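View pics/side0.png

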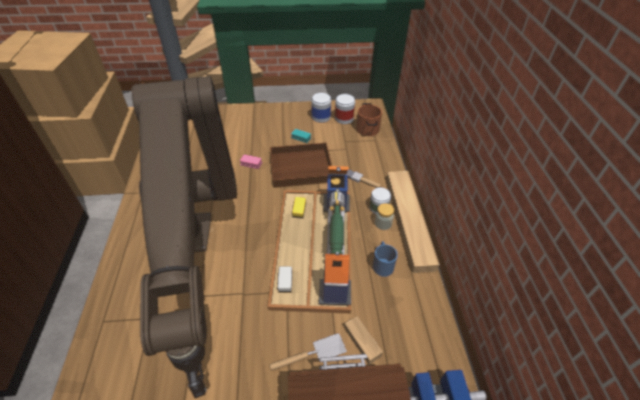

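The top view shows a yellow block (301,223) and a white block (407,243) on the deck, both covers standing open, and the tray at (215,218). The pink and teal blocks are look-alikes. No stripe shows from the top. Next I'll measure the poses.

```bash
python3 - <<'E'
from h import *
c=cam('top'); P=cloud(c); f=c['frame']; hsv=cv2.cvtColor(f,cv2.COLOR_BGR2HSV)
def comp(mask,seed):
    n,l=cv2.connectedComponents(mask.astype(np.uint8)); return l==l[seed[1],seed[0]]
Z=P[...,2]
# deck: height 0.01..0.035
roi=np.zeros((400,640),bool); roi[150:268,258:455]=1
m=roi&(Z>0.011)&(Z<0.035)
print('deck z',np.percentile(Z[205:215,300:400],[10,50,90]))
def rect(m,lab):
    pts=P[m][:,:2].astype(np.float32); r=cv2.minAreaRect(pts); print(lab,m.sum(),np.round(r[0],4),np.round(r[1],4),round(r[2],2),'z',np.percentile(P[m][:,2],[5,50,95]).round(4)); return r
k=comp(m,(340,235)); rect(k,'deck')
# pixels
rt=np.zeros((400,640),bool); rt[165:270,168:262]=1
rect(comp(rt&(Z>0.038)&(Z<0.052),tuple(np.argwhere((rt&(Z>0.038)&(Z<0.052)))[0][::-1])),'tray rim')
d=np.zeros((400,640),bool); d[195:262,268:440]=1
b=d&(Z>0.036)&(Z<0.06)
n,l,st,_=cv2.connectedComponentsWithStats(b.astype(np.uint8))
for i in range(1,n):
    if st[i,4]>40: rect(l==i,'blk')
orange=roi&(hsv[...,0]<15)&(hsv[...,1]>180)&(hsv[...,2]>120)&(Z>0.1)
n,l,st,_=cv2.connectedComponentsWithStats(orange.astype(np.uint8))
for i in range(1,n):
    if st[i,4]>20: rect(l==i,'orange')
g=roi&(hsv[...,0]>55)&(hsv[...,0]<95)&(hsv[...,1]>80)&(Z>0.1); rect(g,'green')
cv2.imwrite('pics/a.png',np.hstack([cv2.resize(f[145:270,262:460],None,fx=2.9,fy=2.9,interpolation=cv2.INTER_CUBIC)]))
s=cam('side')['frame']
cv2.imwrite('pics/b.png',cv2.resize(s[155:315,265:405],None,fx=3.7,fy=3.7,interpolation=cv2.INTER_CUBIC))
E
```

```text
deck z [0.01398027 0.02003256 0.02796005]
deck 9025 [ 0.5029 -0.1019] [0.5529 0.28  ] 83.14 z [0.0131 0.0193 0.0294]
tray rim 631 [0.4781 0.3536] [0.2703 0.2314] 3.34 z [0.0395 0.0445 0.0498]
blk 43 [ 0.5411 -0.2529] [0.0747 0.0175] 72.29 z [0.0367 0.0405 0.0554]
blk 404 [0.4573 0.077 ] [0.0892 0.046 ] 80.17 z [0.0435 0.0499 0.0557]
blk 407 [ 0.3934 -0.2595] [0.0916 0.0457] 86.14 z [0.0433 0.0493 0.0555]
orange 410 [0.6143 0.1124] [0.0562 0.0733] 82.44 z [0.1661 0.2058 0.2323]
orange 324 [ 0.5291 -0.1633] [0.0836 0.4289] 10.89 z [0.1643 0.2101 0.232 ]
green 909 [ 0.5604 -0.0814] [0.1207 0.3079] 21.67 z [0.1322 0.1448 0.1529]
```

View pics/a.png

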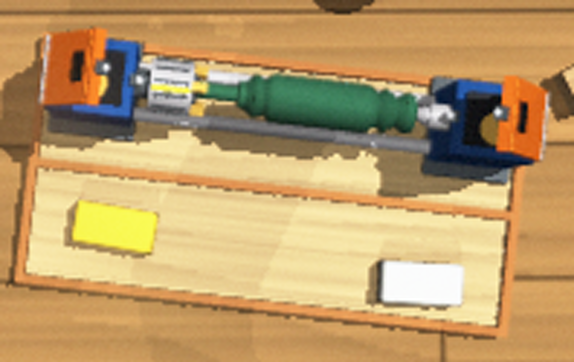

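View pics/b.png

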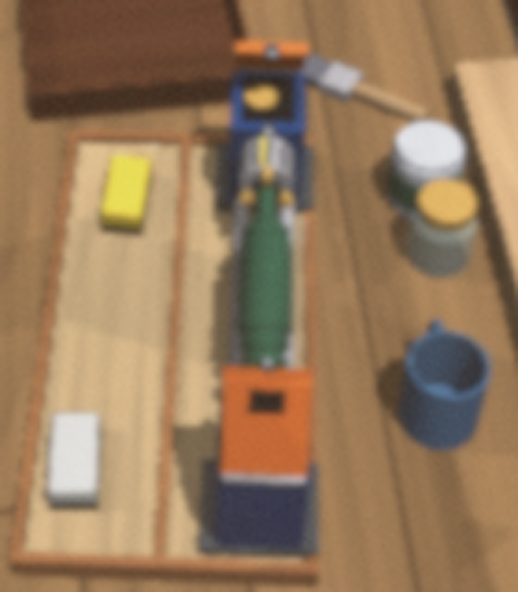

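Both block tops measure about 50 mm high, as they should. The lathe is centred at about (0.503, −0.102) with a yaw of −6.9°. In the side crop the sleeve's yellow line is near the top and the stripe is hidden. I'll start with the white block.

```bash
python3 -m crank '[[[306,-316,80],-70,60],[[306,-316,80],-70,60],[[306,-316,80],-70,60],[[306,-316,80],-70,60],[[306,-316,80],-70,60],[[306,-316,80],-70,60],[[306,-316,80],-70,60],[[306,-316,80],-70,60],[[306,-316,80],-70,60],[[306,-316,80],-70,60]]' 40
cat > blk.py <<'E'
import sys
from h import *
# blocks seen by wrist: tops at given z band
def blocks(name='wrist',lo=0.036,hi=0.06):
    c=cam(name); P=cloud(c); Z=P[...,2]; hsv=cv2.cvtColor(c['frame'],cv2.COLOR_BGR2HSV)
    s=get_state(); ty=R.from_quat(s['tcp_rot']).as_matrix()[:,1]
    for nm,m in (('white',(hsv[...,1]<50)&(hsv[...,2]>130)),('yellow',(hsv[...,0]>22)&(hsv[...,0]<36)&(hsv[...,1]>150))):
        m=m&(Z>lo)&(Z<hi)
        n,l,st,_=cv2.connectedComponentsWithStats(m.astype(np.uint8))
        if n<2: continue
        i=1+st[1:,4].argmax(); k=l==i
        r=cv2.minAreaRect(P[k][:,:2].astype(np.float32)*1000)
        a=r[2] if r[1][0]<r[1][1] else r[2]-90   # short axis heading
        p=[r[0][0]/1000,r[0][1]/1000,0.022]
        yaw=(np.degrees(np.arctan2(ty[1],ty[0]))-a+90)%180-90
        print(nm,k.sum(),np.round(r[0]),np.round(r[1]),'top',np.median(Z[k]).round(4),'shift',totool(p).round(1),'yaw',round(yaw,1))
    return c
if __name__=='__main__':
    c=blocks(); cv2.imwrite('pics/%s.png'%sys.argv[1],c['frame'])
E
python3 blk.py w1
```

```text
time: 1.2
eef_pos: [0.3939, -0.2552, 0.1495]
tcp_rot: [0.729, 0.685, 0.001, -0.002]
contact_force: [-0.7, -0.9, -0.6]
opening: 0.764
finger_force: 0.0
white 7383 [ 391. -261.] [88. 46.] top 0.0507 shift [ -3.8  -2.5 128.5] yaw 0.1
```

View pics/w1.png

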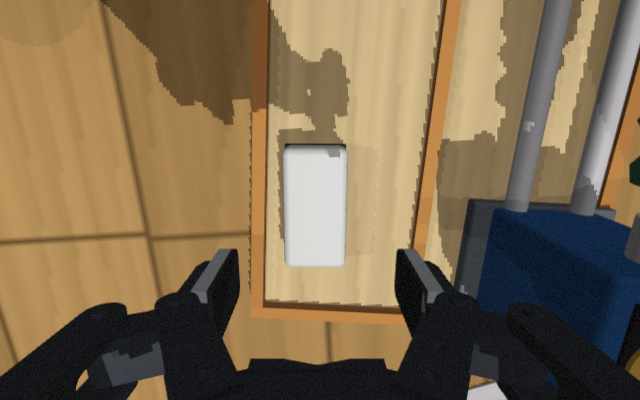

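The white block is centred at (315,205) in the wrist view and lines up with the fingers. Next I descend and grip.

```bash
python3 -m crank '[[[-5,-2,50],0,60],[[-5,-2,90],0,60],[[-5,-2,115],0,60],[[-5,-2,127],0,60],[[-5,-2,127],0,60],[[-5,-2,127],0,255],[[-5,-2,127],0,255],[[-5,-2,127],0,255],[[-5,-2,127],0,255],[[-5,-2,127],0,255]]' 60
python3 -m crank '[[[0,0,-30],0,255],[[0,0,-60],0,255],[[0,0,-110],0,255],[[0,0,-128],0,255]]' 60
python3 - <<'E'
from h import *
s=get_state(); print(s['eef_pos'],s['opening'],s['finger_force'],totool([0.53,0.35,0.15]),totool([0.425,0.35,0.15]))
E
```

```text
time: 2.25
eef_pos: [0.3921, -0.2668, 0.0263]
tcp_rot: [0.731, 0.682, -0.0, 0.002]
contact_force: [-0.8, -1.5, 6.1]
opening: 0.526
finger_force: 64.3
time: 2.65
eef_pos: [0.3926, -0.2669, 0.1573]
tcp_rot: [0.731, 0.682, 0.0, 0.004]
contact_force: [0.4, -0.5, -0.3]
opening: 0.524
finger_force: 63.6
[ 0.39262066 -0.2668727   0.15732958] 0.5240282135179263 63.61423373222351 [624.90185101  94.52737039   4.58136005] [617.66790084 -10.2215006    3.99485265]
```

```bash
python3 -m crank '[[[625,95,0],0,255],[[625,95,0],0,255],[[625,95,0],0,255],[[625,95,0],0,255],[[625,95,0],0,255],[[625,95,0],0,255],[[625,95,0],0,255],[[625,95,0],0,255],[[625,95,0],0,255],[[625,95,0],0,255]]' 60
python3 -m crank '[[[127,19,0],0,255],[[127,19,0],0,255],[[127,19,0],0,255],[[127,19,0],0,255],[[127,19,0],0,255]]' 60
python3 - <<'E'
from h import *
s=get_state(); print(s['eef_pos'],s['opening'],s['finger_force'],totool([0.53,0.35,0.019]))
c=cam('wrist'); cv2.imwrite('pics/w2.png',c['frame'])
E
```

```text
time: 3.65
eef_pos: [0.4998, 0.2249, 0.1523]
tcp_rot: [0.731, 0.682, 0.0, 0.0]
contact_force: [0.5, -0.4, 0.1]
opening: 0.522
finger_force: 67.2
time: 4.15
eef_pos: [0.5271, 0.3481, 0.1517]
tcp_rot: [0.731, 0.683, -0.001, -0.0]
contact_force: [-0.1, 0.3, -0.7]
opening: 0.524
finger_force: 67.3
[0.52711072 0.34806072 0.15167533] 0.5238807916609982 67.29170322418213 [  2.2824336    2.91885862 132.66922275]
```

View pics/w2.png

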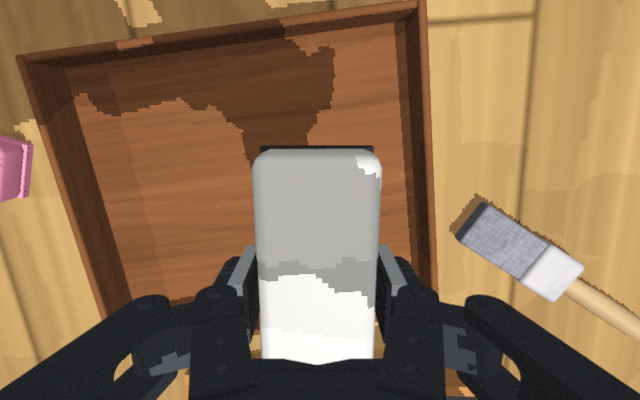

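The white block is held squarely at about (318,255), with the tray under it. I'll lower it, release, and go to the yellow block.

```bash
python3 -m crank '[[[0,0,50],0,255],[[0,0,90],0,255],[[0,0,120],0,255],[[0,0,131],0,255],[[0,0,131],0,255],[[0,0,131],0,120],[[0,0,131],0,90],[[0,0,131],0,60],[[0,0,100],0,60],[[0,0,50],0,60]]' 60
python3 - <<'E'
from h import *
s=get_state(); print(s['eef_pos'],s['opening'],totool([0.457,0.055,0.15]))
E
```

```text
time: 5.2
eef_pos: [0.5254, 0.3469, 0.1002]
tcp_rot: [0.731, 0.682, -0.003, -0.001]
contact_force: [0.8, -0.0, -0.7]
opening: 0.771
finger_force: 0.0
[0.52543514 0.3468853  0.10016406] 0.7714400627924705 [-296.09001708  -48.38552477  -48.51348365]
```

```bash
python3 -m crank '[[[0,0,-50],0,60],[[-296,-48,-50],0,60],[[-296,-48,-50],0,60],[[-296,-48,-50],0,60],[[-296,-48,-50],0,60],[[-296,-48,-50],0,60],[[-296,-48,-50],0,60],[[-296,-48,-50],0,60],[[-296,-48,-50],0,60]]'
python3 blk.py w3
```

```text
time: 6.1
eef_pos: [0.46, 0.055, 0.1537]
tcp_rot: [0.732, 0.681, 0.001, 0.001]
contact_force: [-0.5, 1.9, -0.6]
opening: 0.763
finger_force: 0.0
white 457 [622. -12.] [68. 13.] top 0.0416 shift [-56.1 166.2 131.9] yaw 3.0
yellow 7883 [455.  76.] [90. 46.] top 0.0507 shift [ 19.4  -7.2 131.5] yaw 6.1
```

```bash
python3 -m crank '[[[19,-7,50],6,60],[[19,-7,90],6,60],[[19,-7,118],6,60],[[19,-7,129],6,60],[[19,-7,129],6,60],[[19,-7,129],6,255],[[19,-7,129],6,255],[[19,-7,129],6,255],[[19,-7,129],6,255],[[19,-7,129],6,255]]' 60
python3 -m crank '[[[0,0,-30],0,255],[[0,0,-60],0,255],[[0,0,-110],0,255],[[0,0,-129],0,255]]' 60
python3 - <<'E'
from h import *
s=get_state(); print(s['eef_pos'],s['opening'],s['finger_force'],totool([0.415,0.355,0.15]))
E
```

```text
time: 7.15
eef_pos: [0.4559, 0.0755, 0.0255]
tcp_rot: [0.766, 0.643, 0.002, 0.001]
contact_force: [0.3, 1.7, 6.5]
opening: 0.528
finger_force: 64.0
time: 7.55
eef_pos: [0.4559, 0.0752, 0.1572]
tcp_rot: [0.766, 0.643, 0.003, 0.003]
contact_force: [0.6, 0.5, -0.6]
opening: 0.525
finger_force: 63.3
[0.45591388 0.07520499 0.15715556] 0.5252072029630874 63.341535329818726 [268.46644292 -88.83345576   6.69199644]
```

```bash
python3 -m crank '[[[268,-89,5],-8,255],[[268,-89,5],-8,255],[[268,-89,5],-8,255],[[268,-89,5],-8,255],[[268,-89,5],-8,255],[[268,-89,5],-8,255],[[268,-89,5],-8,255]]'
python3 - <<'E'
from h import *
s=get_state(); print(s['eef_pos'],s['opening'],s['finger_force'],totool([0.415,0.355,0.020]))
E
```

```text
time: 8.25
eef_pos: [0.4112, 0.3578, 0.1472]
tcp_rot: [0.718, 0.696, 0.0, -0.0]
contact_force: [0.0, -0.2, -2.0]
opening: 0.523
finger_force: 63.3
[0.41123646 0.35782993 0.14721751] 0.5225792294667243 63.2674241065979 [ -2.81416192   3.88342613 127.21425688]
```

```bash
python3 -m crank '[[[0,0,50],0,255],[[0,0,90],0,255],[[0,0,116],0,255],[[0,0,127],0,255],[[0,0,127],0,255],[[0,0,127],0,120],[[0,0,127],0,90],[[0,0,127],0,60],[[0,0,100],0,60],[[0,0,50],0,60]]' 60
python3 -m crank '[[[0,0,-50],0,255],[[0,0,-100],0,255],[[0,0,-150],0,255],[[0,0,-180],0,255],[[0,0,-180],0,255],[[0,0,-180],0,255]]' 40
python3 - <<'E'
from h import *
c=cam('top'); f=c['frame']
cv2.imwrite('pics/t2.png',cv2.resize(f[140:280,150:470],None,fx=2.5,fy=2.5,interpolation=cv2.INTER_CUBIC))
s=get_state(); print(s['eef_pos'],s['opening'])
# lathe helper
o=np.array([.5029,-.1019]); a=np.radians(-6.86)
X=np.array([np.cos(a),np.sin(a)]);Y=np.array([-np.sin(a),np.cos(a)])
L=lambda x,y:o+X*x+Y*y
P=cloud(c);q=P[...,:2]-o;jx=q@X;jy=q@Y;Z=P[...,2]
print('deck edges jx',np.percentile(jx[(Z>.011)&(Z<.035)&(abs(jx)<.17)&(abs(jy)<.29)],[.5,99.5]),)
m=(Z>.12)&(jx>0)&(jx<.16)&(abs(jy)<.29)
for lo in np.arange(-.28,.28,.02):
    k=m&(jy>lo)&(jy<=lo+.02)
    if k.sum()>5: print(round(lo,2),k.sum(),'z',np.percentile(Z[k],[5,50,95]).round(3),'jx',np.percentile(jx[k],[3,50,97]).round(3))
E
```

```text
time: 9.25
eef_pos: [0.4102, 0.3533, 0.0954]
tcp_rot: [0.719, 0.695, -0.004, -0.001]
contact_force: [0.9, -0.1, 0.3]
opening: 0.762
finger_force: 0.0
time: 9.85
eef_pos: [0.4128, 0.355, 0.2792]
tcp_rot: [0.719, 0.695, 0.002, 0.0]
contact_force: [-0.6, -0.8, 0.3]
opening: -0.001
finger_force: 0.0
[0.41214777 0.35458072 0.27716758] 0.0008042931281514455
deck edges jx [-0.13838835  0.13893605]
-0.26 110 z [0.146 0.163 0.177] jx [0.046 0.08  0.118]
-0.24 123 z [0.144 0.19  0.207] jx [0.046 0.078 0.119]
-0.22 238 z [0.144 0.216 0.232] jx [0.048 0.08  0.121]
-0.2 262 z [0.143 0.151 0.231] jx [0.046 0.084 0.122]
-0.18 198 z [0.128 0.146 0.153] jx [0.048 0.085 0.122]
-0.16 66 z [0.128 0.137 0.15 ] jx [0.073 0.083 0.097]
-0.14 48 z [0.127 0.137 0.146] jx [0.067 0.085 0.1  ]
-0.12 88 z [0.13  0.141 0.148] jx [0.068 0.084 0.104]
-0.1 91 z [0.132 0.142 0.151] jx [0.065 0.082 0.104]
-0.08 111 z [0.132 0.146 0.154] jx [0.061 0.085 0.108]
-0.06 116 z [0.132 0.147 0.154] jx [0.06  0.082 0.108]
-0.04 111 z [0.132 0.146 0.153] jx [0.061 0.083 0.109]
-0.02 113 z [0.134 0.146 0.154] jx [0.061 0.084 0.108]
0.0 113 z [0.131 0.147 0.155] jx [0.06  0.081 0.107]
0.02 99 z [0.131 0.144 0.151] jx [0.063 0.083 0.106]
0.04 79 z [0.128 0.14  0.148] jx [0.066 0.084 0.103]
0.06 39 z [0.127 0.133 0.139] jx [0.077 0.085 0.093]
0.08 42 z [0.121 0.133 0.155] jx [0.068 0.083 0.1  ]
0.1 114 z [0.122 0.148 0.156] jx [0.058 0.082 0.11 ]
0.12 127 z [0.132 0.148 0.156] jx [0.058 0.083 0.111]
0.14 101 z [0.131 0.146 0.156] jx [0.059 0.082 0.11 ]
0.16 151 z [0.135 0.147 0.153] jx [0.047 0.084 0.122]
0.18 210 z [0.143 0.15  0.23 ] jx [0.046 0.082 0.121]
0.2 211 z [0.144 0.227 0.235] jx [0.046 0.079 0.12 ]
0.22 180 z [0.146 0.199 0.216] jx [0.046 0.08  0.119]
0.24 161 z [0.147 0.169 0.184] jx [0.046 0.082 0.119]
0.26 13 z [0.149 0.154 0.158] jx [0.051 0.08  0.109]
```

View pics/t2.png

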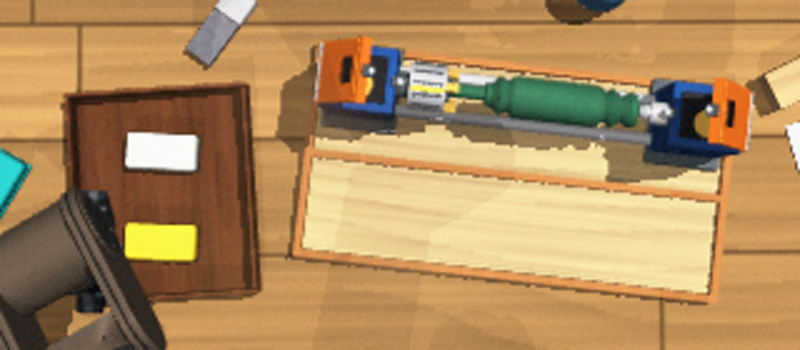

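Both blocks lie in the tray, at (162,152) and (161,242) in the crop, and the deck is clear. The leg axis measures about jx 0.082, the barrel runs from jy −0.08 to 0.02, and the sleeve is at about jy 0.13. Next I press the head cover.

```bash
cat >> h.py <<'E'
o=np.array([.5029,-.1019]); a=np.radians(-6.86)
X=np.array([np.cos(a),np.sin(a)]);Y=np.array([-np.sin(a),np.cos(a)])
def J(x,y,z): return np.r_[o+X*x+Y*y,z]
def jt(x,y,z):
    s=get_state(); h=np.degrees(np.arctan2(*R.from_quat(s['tcp_rot']).as_matrix()[:2,1][::-1]))
    q=np.array(s['eef_pos'][:2])-o
    print('now jig',(q@X).round(4),(q@Y).round(4),s['eef_pos'][2].round(4),'F',s['contact_force'].round(1),'shift',totool(J(x,y,z)).round(1),'yaw',round(h+6.86,1))
E
python3 -c "
from h import *
jt(.082,.218,.26)"
```

```text
now jig -0.1446 0.4424 0.2772 F [-0.8  0.7 -1.1] shift [-242.9  206.7   17.2] yaw 4.9
```

```bash
python3 -m crank '[[[-243,207,15],5,255],[[-243,207,15],5,255],[[-243,207,15],5,255],[[-243,207,15],5,255],[[-243,207,15],5,255],[[-243,207,15],5,255],[[-243,207,15],5,255],[[-243,207,15],5,255],[[-243,207,15],5,255]]'
python3 -c "
from h import *
jt(.082,.218,.17)"
```

```text
time: 10.8
eef_pos: [0.6101, 0.1053, 0.2606]
tcp_rot: [0.749, 0.663, -0.001, -0.001]
contact_force: [0.4, 0.7, 0.3]
opening: -0.001
finger_force: 0.0
now jig 0.0817 0.2185 0.2606 F [0.4 0.7 0.3] shift [-0.5  0.7 90.6] yaw -0.1
```

```bash
python3 -m crank '[[[0,0,30],0,255],[[0,0,50],0,255],[[0,0,65],0,255],[[0,0,75],0,255],[[-8,0,82],0,255],[[-16,0,88],0,255],[[-22,0,92],0,255],[[-25,0,98],0,255],[[-25,0,102],0,255],[[-25,0,104],0,255]]'
python3 -c "
from h import *
jt(.082,.193,.155)"
```

```text
time: 11.8
eef_pos: [0.609, 0.0786, 0.1618]
tcp_rot: [0.749, 0.663, -0.0, 0.001]
contact_force: [-5.7, -1.9, 15.7]
opening: -0.002
finger_force: 7.7
now jig 0.0837 0.1919 0.1618 F [-5.7 -1.9 15.7] shift [ 1.1 -1.8  6.8] yaw -0.1
```

```bash
python3 -m crank '[[[0,0,3],0,255],[[0,0,5],0,255],[[0,0,6],0,255]]'
python3 -m crank '[[[0,0,-30],0,255],[[0,0,-60],0,255],[[0,0,-80],0,255]]'
python3 - <<'E'
from h import *
c=cam('wrist'); cv2.imwrite('pics/w5.png',c['frame'])
P=cloud(c);q=P[...,:2]-o;jx=q@X;jy=q@Y;Z=P[...,2]
for lo in np.arange(.1,.3,.02):
    k=(jy>lo)&(jy<lo+.02)&(jx>.05)&(jx<.12)&(Z<.22); print(lo.round(2),k.sum(),np.percentile(Z[k],[10,50,90]).round(3) if k.sum() else '')
jt(.082,-.03,.2)
E
```

```text
time: 12.1
eef_pos: [0.6091, 0.0785, 0.1557]
tcp_rot: [0.749, 0.663, -0.0, 0.002]
contact_force: [-5.6, -2.8, 15.8]
opening: 0.003
finger_force: 7.6
time: 12.4
eef_pos: [0.6086, 0.0794, 0.2341]
tcp_rot: [0.749, 0.663, 0.001, 0.001]
contact_force: [0.5, 0.0, -0.1]
opening: 0.004
finger_force: 0.0
0.1 0 
0.12 15 [0.124 0.126 0.13 ]
0.14 166 [0.136 0.157 0.158]
0.16 2290 [0.157 0.158 0.159]
0.18 3205 [0.157 0.158 0.16 ]
0.2 3379 [0.157 0.158 0.158]
0.22 3583 [0.156 0.157 0.158]
0.24 3674 [0.154 0.157 0.158]
0.26 1483 [0.001 0.026 0.028]
0.28 1515 [-0.     0.001  0.002]
now jig 0.085 0.1928 0.238 F [1.4 0.  2.4] shift [-222.8   -2.8   37.9] yaw -0.1
```

View pics/w5.png

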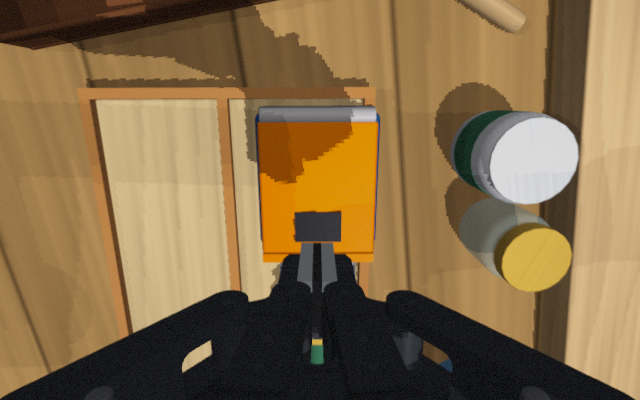

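The head cover lies flat at z = 0.157–0.158 and is shut. Now the tail cover.

```bash
python3 -m crank '[[[-40,-3,-30],0,255],[[-403,-3,-30],0,255],[[-403,-3,-30],0,255],[[-403,-3,-30],0,255],[[-403,-3,-30],0,255],[[-403,-3,-30],0,255],[[-403,-3,-30],0,255],[[-403,-3,-30],0,255],[[-403,-3,-30],0,255],[[-403,-3,-30],0,255]]'
python3 - <<'E'
from h import *
c=cam('wrist'); cv2.imwrite('pics/w6.png',c['frame'])
c=cam('top')
P=cloud(c);q=P[...,:2]-o;jx=q@X;jy=q@Y;Z=P[...,2]
jt(.082,-.21,.17)
E
```

```text
time: 13.45
eef_pos: [0.5551, -0.3217, 0.2605]
tcp_rot: [0.75, 0.661, -0.0, -0.001]
contact_force: [0.2, 0.5, 0.1]
opening: -0.0
finger_force: 0.0
now jig 0.0786 -0.209 0.2612 F [-0.2  0.  -0.2] shift [-1.1  3.5 91.2] yaw -0.1
```

View pics/w6.png

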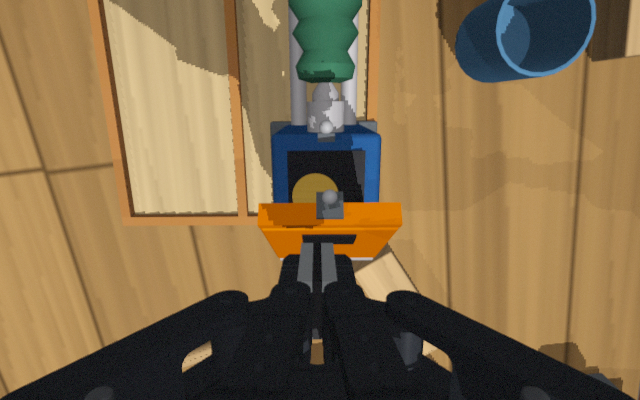

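The tail cover's free edge is at (330,205) and the fingertips are behind it at (320,243), over the cover. I press with the mirrored motion.

```bash
python3 -m crank '[[[-1,3,30],0,255],[[-1,3,50],0,255],[[-1,3,65],0,255],[[-1,3,75],0,255],[[7,3,82],0,255],[[15,3,88],0,255],[[21,3,94],0,255],[[24,3,102],0,255],[[24,3,107],0,255],[[24,3,109],0,255]]'
python3 -m crank '[[[0,0,1],0,255],[[0,0,1],0,255],[[0,0,-30],0,255],[[0,0,-60],0,255],[[0,0,-80],0,255]]'
python3 - <<'E'
from h import *
c=cam('wrist')
P=cloud(c);q=P[...,:2]-o;jx=q@X;jy=q@Y;Z=P[...,2]
for lo in np.arange(-.26,-.14,.02):
    k=(jy>lo)&(jy<lo+.02)&(jx>.05)&(jx<.12)&(Z<.22); print(lo.round(2),k.sum(),np.percentile(Z[k],[10,50,90]).round(3) if k.sum() else '')
c=cam('side'); cv2.imwrite('pics/s2.png',cv2.resize(c['frame'][155:315,265:405],None,fx=3.7,fy=3.7,interpolation=cv2.INTER_CUBIC))
jt(.092,-.03,.2)
E
```

```text
time: 14.55
eef_pos: [0.5624, -0.2959, 0.1557]
tcp_rot: [0.749, 0.663, 0.0, -0.0]
contact_force: [-5.0, 3.8, 14.6]
opening: 0.0
finger_force: 7.6
time: 15.05
eef_pos: [0.5624, -0.296, 0.2348]
tcp_rot: [0.749, 0.663, 0.001, 0.0]
contact_force: [0.5, -0.5, -0.1]
opening: 0.001
finger_force: 0.0
-0.26 111 [0.156 0.157 0.158]
-0.24 729 [0.156 0.157 0.158]
-0.22 2186 [0.157 0.157 0.158]
-0.2 3085 [0.157 0.158 0.159]
-0.18 4014 [0.076 0.158 0.159]
-0.16 2669 [0.04  0.137 0.157]
now jig 0.0835 -0.1863 0.2368 F [-0.  -0.2  1.3] shift [156.4   8.   36.4] yaw -0.1
```

Both covers are shut. Next I look at the leg's robot-side face with the wrist camera to find the stripe.

```bash
python3 -m crank '[[[16,-50,0],0,255],[[16,-100,0],0,255],[[16,-110,50],0,255],[[16,-110,95],0,255],[[16,-110,95],0,255]]'
cat > look.py <<'E'
import sys
from h import *
c=cam('wrist'); f=c['frame']; cv2.imwrite('pics/%s.png'%sys.argv[1],f)
P=cloud(c);q=P[...,:2]-o;jx=q@X;jy=q@Y;Z=P[...,2]
h=cv2.cvtColor(f,cv2.COLOR_BGR2HSV)
m=((h[...,0]<8)|(h[...,0]>170))&(h[...,1]>130)&(h[...,2]>50)&(Z>.09)&(Z<.17)&(jy>-.11)&(jy<.06)&(abs(jx-.082)<.04)
print('red',m.sum())
if m.sum()>20:
    x,z=np.median(jx[m]),np.median(Z[m]); print('jx',x.round(4),'z',z.round(4),'jy',np.percentile(jy[m],[3,97]).round(3),'angle',np.arctan2(x-.082,z-.126).round(3))
g=(h[...,0]>55)&(h[...,0]<95)&(h[...,1]>80)&(abs(jy+.03)<.04)&(Z>.09)
if g.sum()>50: print('green ztop',np.percentile(Z[g],98).round(4),'jx of top',np.median(jx[g&(Z>np.percentile(Z[g],90))]).round(4))
jt(.082,-.03,.2)
E
python3 look.py w8
```

```text
time: 15.65
eef_pos: [0.4494, -0.2624, 0.1295]
tcp_rot: [0.749, 0.662, -0.001, -0.009]
contact_force: [-0.3, 0.7, -1.2]
opening: 0.0
finger_force: 0.0
red 0
green ztop 0.1464 jx of top 0.0664
now jig -0.0313 -0.1673 0.1335 F [-0.1 -0.2  0.8] shift [138.  112.4 -66.6] yaw -0.1
```

View pics/w8.png

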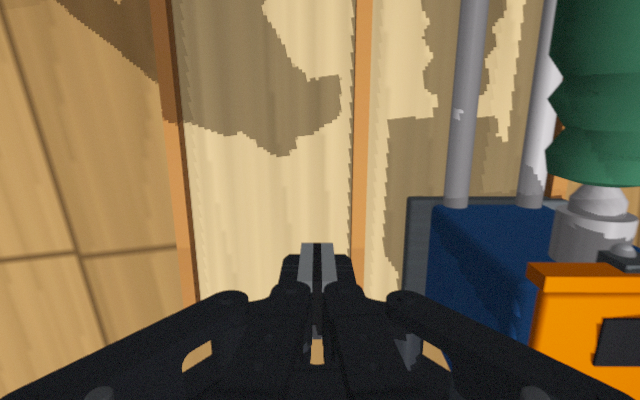

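No red shows on the robot-side face, so the stripe is on the far side or underneath. I'll roll the leg by pressing the closed fingertips on top and dragging towards the robot.

```bash
python3 -m crank '[[[0,0,-50],0,255],[[0,0,-67],0,255],[[50,50,-67],0,255],[[100,90,-67],0,255],[[138,126,-67],0,255],[[138,126,-67],0,255],[[138,126,-67],0,255]]'
python3 look.py w9
```

```text
time: 16.4
eef_pos: [0.6007, -0.1424, 0.208]
tcp_rot: [0.747, 0.665, 0.002, 0.002]
contact_force: [0.0, -0.3, -0.0]
opening: 0.001
finger_force: 0.0
red 0
green ztop 0.2917 jx of top 0.1024
now jig 0.1005 -0.0302 0.2075 F [0.1 0.1 0.1] shift [  0.2 -18.5   7.5] yaw 0.1
```

```bash
python3 -m crank '[[[0,-7,40],0,255],[[0,-7,52],0,255],[[0,-7,58],0,255],[[0,-7,60],0,255],[[0,-7,60],0,255]]'
python3 -c "
from h import *
jt(.082,-.03,.15)"
```

```text
time: 16.95
eef_pos: [0.5924, -0.145, 0.1505]
tcp_rot: [0.749, 0.662, 0.003, 0.002]
contact_force: [1.1, 3.9, 10.2]
opening: -0.002
finger_force: 5.0
now jig 0.094 -0.0321 0.1505 F [ 1.1  3.9 10.2] shift [  2.1 -12.    0.5] yaw -0.2
```

Contact with 10 N at z = 0.1505, the expected leg top. Now I drag towards the robot.

```bash
python3 -m crank '[[[0,-4,0],0,255],[[0,-8,0],0,255],[[0,-12,0],0,255],[[0,-16,0],0,255],[[0,-20,0],0,255],[[0,-24,0],0,255]]'
python3 -c "
from h import *
jt(.082,-.03,.15)"
python3 -m crank '[[[0,0,-25],0,255],[[0,24,-25],0,255],[[0,24,-25],0,255]]'
python3 look.py w10
```

```text
time: 17.55
eef_pos: [0.5683, -0.1425, 0.1496]
tcp_rot: [0.749, 0.662, 0.002, 0.003]
contact_force: [0.9, 0.8, 3.2]
opening: -0.0
finger_force: 1.1
now jig 0.0698 -0.0325 0.1496 F [0.9 0.8 3.2] shift [ 2.6 12.2 -0.3] yaw -0.2
time: 17.85
eef_pos: [0.5917, -0.1461, 0.1728]
tcp_rot: [0.749, 0.662, 0.001, 0.002]
contact_force: [0.2, 0.0, -0.0]
opening: -0.001
finger_force: 0.0
red 282
jx 0.1082 z 0.1336 jy [-0.045  0.016] angle 1.289
green ztop 0.2537 jx of top 0.0852
now jig 0.0919 -0.0329 0.1715 F [ 0.2  0.1 -0. ] shift [  2.9  -9.9 -28.5] yaw -0.2
```

View pics/w10.png

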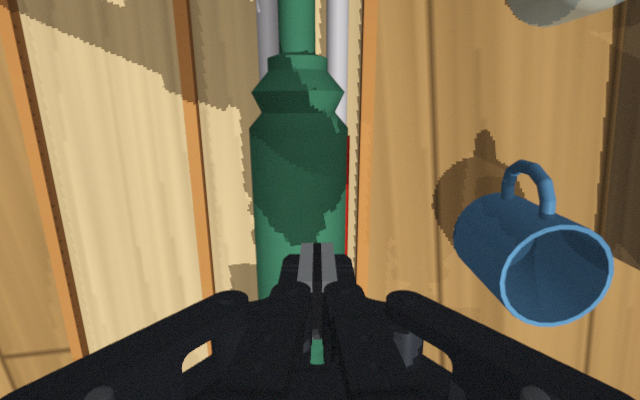

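The red stripe has come up at the far edge of the leg at (347,200), about 1.3 rad from up. Second drag.

```bash
python3 -m crank '[[[0,0,20],0,255],[[0,0,25],0,255],[[0,0,25],0,255],[[0,-4,25],0,255],[[0,-8,25],0,255],[[0,-12,25],0,255],[[0,-16,25],0,255],[[0,-20,25],0,255],[[0,-20,0],0,255],[[0,4,0],0,255]]'
python3 look.py w11
```

```text
time: 18.9
eef_pos: [0.593, -0.1455, 0.1736]
tcp_rot: [0.749, 0.662, 0.0, 0.001]
contact_force: [0.3, 0.6, 1.2]
opening: 0.001
finger_force: 0.0
red 1270
jx 0.1015 z 0.1452 jy [-0.038  0.016] angle 0.794
green ztop 0.2548 jx of top 0.0871
now jig 0.098 -0.0329 0.1727 F [-0.6 -0.6  0.1] shift [  2.8 -15.9 -27.4] yaw -0.2
```

```bash
python3 -m crank '[[[0,-2,20],0,255],[[0,-2,25],0,255],[[0,-2,25],0,255],[[0,-6,25],0,255],[[0,-10,25],0,255],[[0,-14,25],0,255],[[0,-17,25],0,255],[[0,-20,25],0,255],[[0,-20,0],0,255],[[0,-10,0],0,255]]'
python3 look.py w12
```

```text
time: 19.95
eef_pos: [0.584, -0.1444, 0.1731]
tcp_rot: [0.749, 0.663, 0.001, 0.002]
contact_force: [-0.1, 0.1, 1.6]
opening: -0.001
finger_force: 0.0
red 1636
jx 0.0856 z 0.1525 jy [-0.03   0.016] angle 0.137
green ztop 0.2568 jx of top 0.0858
now jig 0.0867 -0.0325 0.1716 F [ 0.2 -1.3  1. ] shift [  2.4  -4.6 -28.4] yaw -0.2
```

```bash
python3 -m crank '[[[-60,0,-20],0,255],[[-60,0,-20],0,255],[[-60,0,-20],0,255]]'
cat > stripe.py <<'E'
import sys
from h import *
from scipy.optimize import least_squares
for n in sys.argv[1:]:
    c=cam(n); f=c['frame']
    P=cloud(c);q=P[...,:2]-o;jx=q@X;jy=q@Y;Z=P[...,2]
    h=cv2.cvtColor(f,cv2.COLOR_BGR2HSV)
    reg=(Z>.115)&(Z<.165)&(jy>-.07)&(jy<.013)&(abs(jx-.082)<.035)
    red=((h[...,0]<8)|(h[...,0]>170))&(h[...,1]>130)&(h[...,2]>50)&reg
    gr=(h[...,0]>55)&(h[...,0]<95)&(h[...,1]>80)&reg
    k=red|gr; r=least_squares(lambda p:np.hypot(jx[k]-p[0]-p[2]*jy[k],Z[k]-p[1])-.026,[.082,.125,0],loss='soft_l1',f_scale=.002)
    p=r.x; a=np.arctan2(jx[red]-p[0]-p[2]*jy[red],Z[red]-p[1])
    print(n,'axis',p.round(4),'red',red.sum(),'angle',np.median(a).round(3),np.percentile(a,[5,95]).round(3),'res',np.std(r.fun).round(4))
    if len(sys.argv)==2: cv2.imwrite('pics/st_%s.png'%n,f)
jt(.082,-.03,.2)
E
python3 stripe.py wrist top
```

```text
time: 20.3
eef_pos: [0.5759, -0.205, 0.1894]
tcp_rot: [0.75, 0.662, -0.0, -0.001]
contact_force: [0.5, 0.2, -0.5]
opening: -0.002
finger_force: 0.0
wrist axis [ 0.083   0.1259 -0.0015] red 2864 angle 0.077 [-0.054  0.214] res 0.0007
top axis [ 0.0856  0.1257 -0.001 ] red 59 angle 0.064 [-0.066  0.215] res 0.0027
now jig 0.0842 -0.0914 0.1885 F [-0.8  0.2 -0.3] shift [ 61.4  -2.5 -11.4] yaw -0.2
```

The stripe is 0.07 rad off up. One small corrective drag of about 2 mm.

```bash
python3 -m crank '[[[45,0,0],0,255],[[45,0,30],0,255],[[45,0,41],0,255],[[45,0,42],0,255],[[45,0,42],0,255],[[45,-1,42],0,255],[[45,-2.5,42],0,255],[[45,-2.5,42],0,255],[[45,-2.5,0],0,255],[[0,0,0],0,255]]'
python3 stripe.py wrist
```

```text
time: 21.4
eef_pos: [0.5792, -0.2, 0.195]
tcp_rot: [0.747, 0.665, 0.002, 0.003]
contact_force: [-0.0, -1.3, 1.6]
opening: -0.001
finger_force: 0.0
wrist axis [ 0.083   0.1259 -0.0014] red 2639 angle 0.109 [-0.026  0.247] res 0.0007
now jig 0.0868 -0.097 0.1931 F [-0.7 -4.2  0.4] shift [66.9 -4.8 -7.4] yaw -0.1
```

View pics/st_wrist.png

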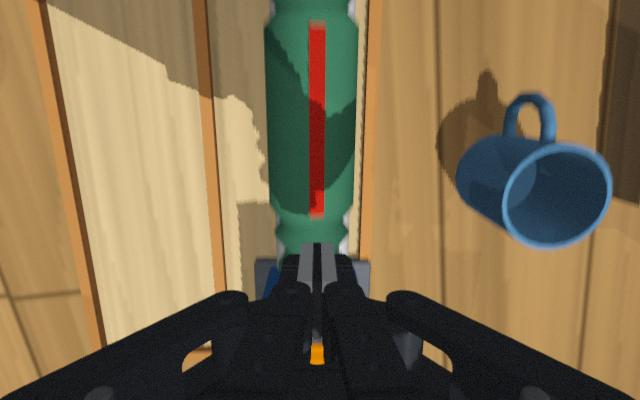

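```bash
python3 -m crank '[[[0,0,0],0,255],[[0,0,0],0,255],[[0,0,0],0,255],[[0,0,0],0,255]]'; python3 stripe.py wrist wrist
```

```text
time: 21.85
eef_pos: [0.5761, -0.2021, 0.1893]
tcp_rot: [0.748, 0.663, -0.0, -0.001]
contact_force: [-0.1, -0.5, -0.9]
opening: 0.002
finger_force: 0.0
wrist axis [ 0.083   0.1259 -0.0016] red 2800 angle 0.111 [-0.02   0.247] res 0.0007
wrist axis [ 0.083   0.1259 -0.0014] red 2815 angle 0.115 [-0.017  0.249] res 0.0007
now jig 0.0849 -0.0911 0.1898 F [ 0.6 -0.6  0.6] shift [ 61.1  -3.  -10.2] yaw -0.1
```

The leg moved slightly the wrong way, because the landing shifted it. I'll repeat with a settled landing and a 5 mm drag.

```bash
python3 -m crank '[[[45,0,0],0,255],[[45,0,30],0,255],[[45,0,30],0,255],[[45,0,41],0,255],[[45,0,43],0,255],[[45,0,43],0,255]]'
python3 -m crank '[[[0,-1.5,0],0,255],[[0,-3,0],0,255],[[0,-4.5,0],0,255],[[0,-4.5,0],0,255],[[0,-4.5,-20],0,255],[[0,-4.5,-43],0,255],[[-45,0,-43],0,255],[[-45,0,-43],0,255],[[-45,0,-43],0,255]]'
python3 stripe.py wrist wrist
```

```text
time: 22.55
eef_pos: [0.5839, -0.1591, 0.151]
tcp_rot: [0.749, 0.662, 0.002, 0.002]
contact_force: [-0.8, 4.1, 8.4]
opening: 0.005
finger_force: 4.0
time: 23.45
eef_pos: [0.5764, -0.2047, 0.1908]
tcp_rot: [0.75, 0.662, 0.0, 0.0]
contact_force: [-0.1, 0.2, -0.5]
opening: -0.002
finger_force: 0.0
wrist axis [ 0.0829  0.1259 -0.0019] red 2822 angle 0.028 [-0.106  0.162] res 0.0007
wrist axis [ 0.083   0.1259 -0.0012] red 2861 angle 0.028 [-0.106  0.165] res 0.0007
now jig 0.0849 -0.0918 0.19 F [-0.2  0.7 -0.1] shift [61.8 -3.  -9.9] yaw -0.1
```

The stripe is within 0.03 rad of up. Now to the sleeve.

```bash
python3 -m crank '[[[130,-1,-15],0,255],[[130,-1,-15],0,255],[[130,-1,-15],0,255],[[130,-1,-15],0,255],[[130,-1,-15],0,255]]'
python3 - <<'E'
from h import *
c=cam('wrist'); f=c['frame']; cv2.imwrite('pics/w14.png',f)
P=cloud(c);q=P[...,:2]-o;jx=q@X;jy=q@Y;Z=P[...,2]
for lo in np.arange(.06,.18,.005):
    k=(jy>lo)&(jy<=lo+.005)&(abs(jx-.083)<.04)&(Z>.1)&(Z<.17)
    if k.sum()>20: print(lo.round(3),k.sum(),np.percentile(Z[k],97).round(3),end=' | ')
jt(.083,.131,.16)
E
```

```text
time: 24.05
eef_pos: [0.5911, -0.0729, 0.2052]
tcp_rot: [0.748, 0.664, -0.0, 0.0]
contact_force: [0.5, -0.2, 0.2]
opening: -0.002
finger_force: 0.0
0.06 225 0.136 | 0.065 228 0.135 | 0.07 240 0.136 | 0.075 234 0.135 | 0.08 235 0.136 | 0.085 203 0.136 | 0.09 647 0.155 | 0.095 625 0.155 | 0.1 738 0.155 | 0.105 902 0.155 | 0.11 943 0.155 | 0.115 958 0.155 | 0.12 971 0.155 | 0.125 1008 0.155 | 0.13 1027 0.155 | 0.135 1049 0.155 | 0.14 1061 0.155 | 0.145 800 0.155 | 0.15 554 0.155 | 0.155 381 0.154 | 0.16 446 0.115 | now jig 0.0841 0.0384 0.205 F [ 0.3  0.1 -0.3] shift [92.6 -1.2 45. ] yaw -0.1
```

View pics/w14.png

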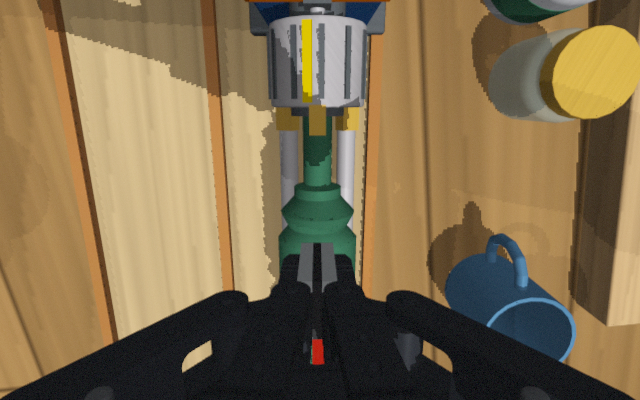

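The sleeve is at (317,62), spanning jy 0.105–0.155, with the yellow line slightly robot-side of top at (307,60). I land at jy 0.13 and drag towards the robot.

```bash
python3 -m crank '[[[50,6,0],0,255],[[92,11,20],0,255],[[92,11,40],0,255],[[92,11,52],0,255],[[92,11,55],0,255],[[92,11,56],0,255],[[92,11,56],0,255]]'
python3 -m crank '[[[0,-4,0],0,255],[[0,-8,0],0,255],[[0,-12,0],0,255],[[0,-16,0],0,255],[[0,-20,0],0,255],[[0,-22,0],0,255],[[0,-22,-25],0,255],[[0,0,-25],0,255],[[0,0,-25],0,255]]'
cat > sl.py <<'E'
from h import *
c=cam('wrist'); f=c['frame']
P=cloud(c);q=P[...,:2]-o;jx=q@X;jy=q@Y;Z=P[...,2]
h=cv2.cvtColor(f,cv2.COLOR_BGR2HSV)
m=(h[...,0]>22)&(h[...,0]<36)&(h[...,1]>140)&(Z>.1)&(Z<.165)&(jy>.108)&(jy<.16)&(abs(jx-.083)<.04)
x,z=np.median(jx[m]),np.median(Z[m]); print('yellow',m.sum(),x.round(4),z.round(4),'angle',-np.arctan2(x-.083,z-.126).round(3))
jt(.083,.131,.16)
E
python3 sl.py
```

```text
time: 24.8
eef_pos: [0.6152, 0.0154, 0.1519]
tcp_rot: [0.75, 0.662, 0.003, 0.001]
contact_force: [0.8, 4.4, 5.9]
opening: -0.002
finger_force: 3.0
time: 25.7
eef_pos: [0.6153, 0.0135, 0.1757]
tcp_rot: [0.75, 0.662, 0.001, 0.001]
contact_force: [-0.7, 0.7, -0.2]
opening: -0.002
finger_force: 0.0
yellow 540 0.0622 0.1462 angle 0.801
now jig 0.0962 0.1284 0.1744 F [-0.2  0.6  0.2] shift [  2.6 -13.2  14.4] yaw -0.2
```

The sleeve follows. Second drag, slightly firmer.

```bash
python3 -m crank '[[[0,0,20],0,255],[[0,0,26],0,255],[[0,0,27],0,255],[[0,-4,27],0,255],[[0,-8,27],0,255],[[0,-13,27],0,255],[[0,-18,27],0,255],[[0,-22,27],0,255],[[0,-22,0],0,255],[[0,0,0],0,255]]'
python3 sl.py
python3 -m crank '[[[0,0,20],0,255],[[0,0,26],0,255],[[0,0,27],0,255],[[0,-4,27],0,255],[[0,-8,27],0,255],[[0,-13,27],0,255],[[0,-18,27],0,255],[[0,-22,27],0,255],[[0,-22,0],0,255],[[0,0,0],0,255]]'
python3 -m crank '[[[-60,0,-30],0,255],[[-60,0,-30],0,255],[[-60,0,-30],0,255],[[-60,0,-30],0,255]]'
python3 sl.py
```

```text
time: 26.75
eef_pos: [0.6129, 0.0154, 0.1774]
tcp_rot: [0.749, 0.663, 0.001, 0.001]
contact_force: [0.7, -0.7, 0.3]
opening: 0.002
finger_force: 0.0
yellow 3 0.0574 0.1363 angle 1.187
now jig 0.0983 0.129 0.1763 F [ 0.7 -1.  -0.3] shift [  1.9 -15.4  16.2] yaw -0.2
time: 27.8
eef_pos: [0.6126, 0.0157, 0.1769]
tcp_rot: [0.749, 0.663, 0.001, 0.001]
contact_force: [-0.8, -0.1, 0.3]
opening: 0.004
finger_force: 0.0
time: 28.2
eef_pos: [0.6049, -0.0435, 0.2031]
tcp_rot: [0.749, 0.662, -0.0, -0.001]
contact_force: [0.2, 0.0, -0.4]
opening: 0.001
finger_force: 0.0
yellow 11 0.055 0.1303 angle 1.419
now jig 0.0942 0.0707 0.2028 F [-0.2 -0.9 -0.8] shift [ 60.2 -11.2  42.9] yaw -0.1
```

```bash
python3 -m crank '[[[-10,-50,0],0,255],[[-10,-95,0],0,255],[[-10,-95,20],0,255],[[-10,-95,20],0,255],[[-10,-95,20],0,255]]'
python3 sl.py
python3 - <<'E'
from h import *
c=cam('wrist'); cv2.imwrite('pics/w16.png',c['frame'])
E
```

```text
time: 28.75
eef_pos: [0.5102, -0.0412, 0.1837]
tcp_rot: [0.748, 0.663, -0.0, -0.001]
contact_force: [-0.3, 0.7, 0.1]
opening: 0.002
finger_force: 0.0
yellow 459 0.0543 0.1299 angle 1.435
now jig 0.0009 0.0609 0.1845 F [0.3 0.5 0.5] shift [70.2 82.  24.5] yaw -0.1
```

View pics/w16.png

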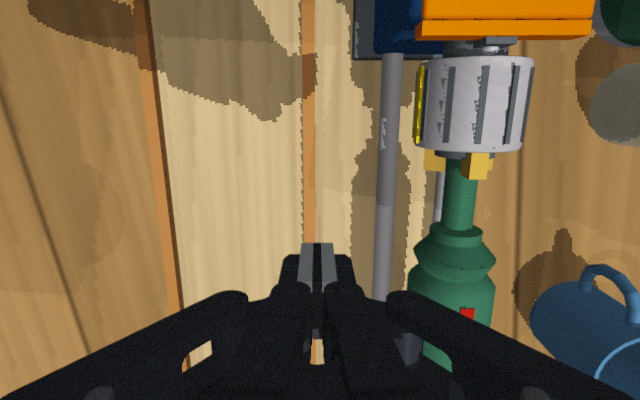

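The yellow line is at (421,105), about 1.43 rad, and the jaws look closed in. One more drag to be sure it's at the stop.

```bash
python3 -m crank '[[[0,0,-15],0,255],[[30,50,-15],0,255],[[69,96,-15],0,255],[[69,96,-15],0,255],[[69,96,0],0,255],[[69,96,20],0,255],[[69,96,32],0,255],[[69,96,36],0,255],[[69,96,37],0,255],[[69,96,37],0,255]]'
python3 -m crank '[[[0,-4,0],0,255],[[0,-8,0],0,255],[[0,-12,0],0,255],[[0,-16,0],0,255],[[0,-20,0],0,255],[[0,-22,0],0,255],[[0,-22,-40],0,255],[[-60,-95,-40],0,255],[[-69,-96,-37],0,255],[[-69,-96,-37],0,255]]'
python3 -m crank '[[[0,0,0],0,255],[[0,0,0],0,255]]'
python3 sl.py
```

```text
time: 29.85
eef_pos: [0.6167, 0.014, 0.1513]
tcp_rot: [0.749, 0.662, 0.003, 0.003]
contact_force: [1.7, 0.9, 7.5]
opening: -0.007
finger_force: 4.1
time: 30.85
eef_pos: [0.5055, -0.044, 0.1825]
tcp_rot: [0.75, 0.661, -0.002, -0.002]
contact_force: [0.0, 1.5, -0.7]
opening: 0.001
finger_force: 0.0
time: 31.05
eef_pos: [0.511, -0.0423, 0.1848]
tcp_rot: [0.749, 0.663, 0.0, 0.0]
contact_force: [0.0, 0.3, 0.1]
opening: -0.001
finger_force: 0.0
yellow 451 0.0542 0.1299 angle 1.435
now jig 0.0012 0.0605 0.1848 F [ 0.3 -0.6  0. ] shift [70.7 81.6 24.9] yaw -0.1
```

The angle is unchanged at 1.435, so the sleeve is at its stop. Now I back off for a final check of the stripe, covers and blocks.

```bash
python3 -m crank '[[[0,0,-30],0,255],[[-150,0,-30],0,255],[[-150,0,-30],0,255],[[-150,0,-30],0,255],[[-152,84,-10],0,255],[[-152,84,-10],0,255],[[-152,84,-10],0,255],[[-152,84,-10],0,255]]'
python3 stripe.py wrist
python3 -m crank '[[[0,0,-50],0,255],[[0,-50,-80],0,255],[[-50,-100,-80],0,255],[[-100,-120,-80],0,255],[[-150,-130,-80],0,255],[[-200,-130,-80],0,255],[[-200,-130,-80],0,255],[[-200,-130,-80],0,255],[[-200,-130,-80],0,255]]'
python3 stripe.py top top
python3 - <<'E'
from h import *
c=cam('top'); f=c['frame']; cv2.imwrite('pics/t3.png',cv2.resize(f[90:290,120:520],None,fx=2,fy=2,interpolation=cv2.INTER_CUBIC))
P=cloud(c);q=P[...,:2]-o;jx=q@X;jy=q@Y;Z=P[...,2]
for s in (1,-1):
    k=(s*jy>.175)&(s*jy<.245)&(jx>.055)&(jx<.115); print(np.percentile(Z[k],[3,50,97]).round(3))
from blk import blocks
blocks('top',.02,.06)
E
```

```text
time: 31.9
eef_pos: [0.5762, -0.2027, 0.1932]
tcp_rot: [0.748, 0.663, -0.0, -0.001]
contact_force: [0.0, 0.4, 1.0]
opening: -0.0
finger_force: 0.0
wrist axis [ 0.083   0.1259 -0.0014] red 2702 angle 0.025 [-0.109  0.157] res 0.0007
now jig 0.0844 -0.0912 0.194 F [ 0.4  0.1 -0.1] shift [61.2 -2.4 -6. ] yaw -0.0
time: 32.85
eef_pos: [0.4218, -0.3854, 0.275]
tcp_rot: [0.749, 0.663, 0.0, 0.0]
contact_force: [-0.1, -0.7, -0.2]
opening: -0.001
finger_force: 0.0
top axis [ 0.0851  0.1251 -0.0231] red 76 angle 0.0 [-0.137  0.152] res 0.0027
top axis [8.550e-02 1.253e-01 1.000e-04] red 77 angle 0.005 [-0.131  0.16 ] res 0.0026
now jig -0.0461 -0.2902 0.2748 F [-0.4  0.2 -0.6] shift [260.2 128.   74.8] yaw -0.0
[0.151 0.157 0.163]
[0.151 0.157 0.163]
white 402 [531. 355.] [90. 45.] top 0.0379 shift [746.7  19.7 252.6] yaw -4.9
yellow 411 [417. 355.] [89. 45.] top 0.0379 shift [733.7 -94.4 252.5] yaw -6.5
```

View pics/t3.png

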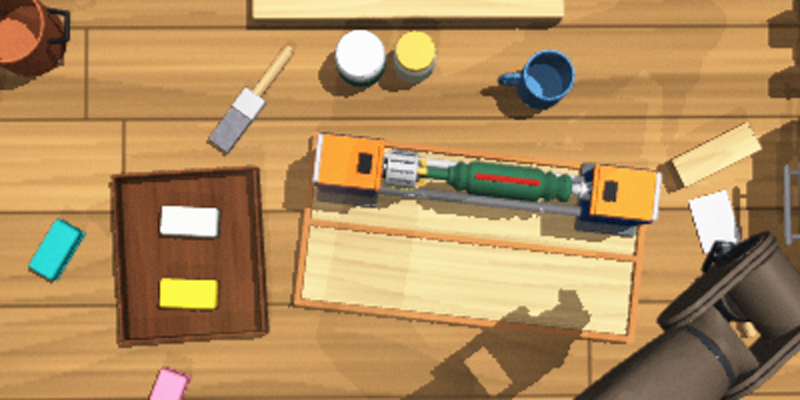

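The stripe is up at (507,181) with an angle of about 0.025. Both covers are flat at 0.157, both blocks lie in the tray, the deck is empty and the arm is clear. I'm handing it in.

```bash
python3 -c "
from plant import ctrl
print(ctrl.sign_off())"
```

```text
the job is handed in; nothing more can be done
None
```

I handed the job in at about 33 s, and no verdict came back: the final check showed the stripe about 0.03 rad off straight up, the sleeve at its stop, both covers shut, both sanding blocks (white and yellow, the only two present) in the tray, and no bystander touched.

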